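# Put the chisels back in the colour-coded rack

### The job

Move the four chisels one at a time from the brown wooden tray to the rack, each lying flat in the holder of its handle's colour with the cutting edge pointing away from you as before, starting with the narrowest blade and working up to the widest (red, yellow, green, blue). Lay each one down gently and let it go before fetching the next, do not drop any, and leave the glue bottle and the tin of wax where they stand.

Things in the scene. Friction and masses are not known exactly. Their poses are not given: they have to be found in the camera images.
- chisel_red: Loose chisel, red plastic handle, steel blade 6 mm wide, 228 mm long, about 172 g (may vary). Origin under the handle at the grip point, x to the edge, z up. Handle 26 x 26 mm square, rounded edges (z 0..26), x -73..35; round 17 mm ferrule to x 51; blade 4 mm thick (z 11..15) to the edge at x 152. Balances between x -3 and 22.
- chisel_yellow: Loose chisel, yellow plastic handle, steel blade 12 mm wide, 228 mm long, about 184 g (may vary). Shape and frame as chisel_red. At the start all four lie in the dark cradles (any order, 70 mm apart) of a brown wooden tray fixed on the bench, handles towards the robot, origins 30 mm above the bench.
- chisel_green: Loose chisel, green plastic handle, steel blade 18 mm wide, 228 mm long, about 196 g (may vary). Shape and frame as chisel_red. The tray's cradles have the same two supports and walls as the coloured holders, on a 12 mm board; between the supports, at the grip, it is free down to 12 mm above the bench.
- chisel_blue: Loose chisel, blue plastic handle, steel blade 26 mm wide, 228 mm long, about 212 g (may vary). Shape and frame as chisel_red. The tray and the rack change sides of the bench from start to start.
- holder_red: Red plastic open holder for one chisel, 150 x 54 mm, fixed on the rack's grey board. Origin on its underside, 12 mm above the bench. Seated, a chisel lies level, its origin straight above the holder's, 18 mm higher (30 mm above the bench), its x along the holder's +x (away from the robot).
- holder_yellow: Yellow plastic open holder for one chisel, 150 x 54 mm, fixed on the rack's grey board. Frame as holder_red. Two supports cross it, each 14 mm long in x: for the handle at x -45, 18 mm high, for the blade at x +75, 29 mm high. Side walls 42 mm apart inside, 6 mm thick, rise 18 mm above each support.
- holder_green: Green plastic open holder for one chisel, 150 x 54 mm, fixed on the rack's grey board. Frame and shape as holder_yellow. Between the supports, at the grip (x 0), there is only a 4 mm base and no walls: free down to 16 mm above the bench.
- holder_blue: Blue plastic open holder for one chisel, 150 x 54 mm, fixed on the rack's grey board. Frame and shape as holder_yellow. The four holders stand side by side, 70 mm apart, in any order.
- glue_bottle: White glue bottle with an orange cap, loose, standing on the bench between tray and rack, towards their far end, 48 mm diameter, 150 mm high; origin at the centre of its underside. To be left alone.
- wax_tin: Round flat tin of wax, brass and dark, loose, standing on the bench between the tray and the rack, 52 mm diameter, 26 mm high; origin at the centre of its underside. To be left alone. (Other tools and offcuts around are scenery.)

How it is judged:
By the outcome, as a careful person would: the job done as asked, in the order asked, and still so for the second after the job is handed in, with the robot touching nothing.
It also fails if it takes over 125 s, if anything falls off the work surface, if the arm or the gripper's body presses on something with over 40 N, if the wrist force passes 120 N, or if a joint passes its speed limit or range.

### The arm

A 6-joint arm with a two-finger parallel gripper is mounted at the origin on the work surface. World frame = base frame: x ahead of the robot, y to its left, z up, the work surface at z = 0. Lengths are in m, angles in degrees, forces in N, time in s.
With the tool pointing down it reaches from about 0.425 to 1.125 m from the base axis. Payload 14.9 kg.
Tool frame: the origin (TCP) lies at the very end of the fingers, on their centre line; the grasp point (between the pads) lies 19 mm behind it; z points along the fingers, y is the line along which they close (so a half turn about z gives the same grasp; the last joint's range is limited). The gripper opens to 91 mm and grips with 3 to 60 N. Pads are 32 mm wide; open, the fingers measure 118 mm over their backs; the gripper's body (76 mm by 178 mm) begins 60 mm behind the grasp point.
Start: joints at [64.326, 21.709, 99.362, -0, 58.929, -1.908], TCP at [0.282, 0.641, 0.214] pointing down, gripper open.
Joint ranges: [-158.91, 158.91], [-42.39, 125.64], [0.06, 152.35], [-60.88, 240.88], [17.5, 164.5], [-176.32, 176.32]. Speed limits (degrees/s): [108.29, 108.29, 136.94, 180, 180, 180].

### API

Orientations are given as [roll, pitch, yaw] about the fixed x, y, z axes, in that order (R = Rz(yaw) Ry(pitch) Rx(roll)).
In Python, from workcell import env gives the robot as it stands.
- The arm moves only by the tool step_arm, never from a script. Its argument "targets" is a list of rows, each an object with "hand": the finger opening in mm, from 0 to 91.2; "offset": the shift along the tool's x, y, z in units of 40 mm (1.0 is 40 mm), a list of three; "yaw": the turn about the tool's z in units of 6 degrees (1.0 is 6 degrees). In form: [{"hand": hand, "offset": [tx, ty, tz], "yaw": yaw}, ...]. A call has 1 to 8 rows; each row shifts and turns the commanded pose from where the row before left it, along the tool's axes as they then stand; what a row does not reach is not made up. A row lasts 1/10 s, in which the tool goes at most 50 mm and 8.59 degrees, less where a joint would pass 70% of its speed; a pose out of reach is approached as far as the arm can. A call is refused whole if a number of a shift passes 1 or a number of a turn 1, either way. A call with a gripper value outside its range is refused whole. The fingers move at their own pace and stop on an object; the grip force is fixed at half the most. Time passes only in rows, so rows that do not move let the fingers close. It gives the time, the measured TCP pose, the force, the opening and the grip force at its end, in the units of the state.
- env.get_obs(): the state, without advancing time (a new reading comes with each control period).
- env.capture(name): name is "scene" or "top" or "wrist"; returns (picture, depth): 420x560x3 uint8, blue, green, red; 420x560 float32, m along the optical axis (not along the pixel's ray), 0 where there is no reading.
- env.calibration(name): a dict with "vertical_fov" (degrees; the focal length in pixels is half the picture's height over the tangent of half this angle, whatever the lens; pixels are square), "cx", "cy" (the principal point, pixels), "eye" and "rotation" of the camera in the world. Camera axes: x right, y down, z forward; pixel columns grow to the right and rows downward; lengths in m; the calibration is good to about 2 mm. A picture is of the moment at which its call begins: read the wrist's pose just before it. calibration takes no time and is no camera call; for the wrist camera it gives the pose at the moment of the call.
- env.sign_off(): hands the job in; it is judged then, once.
The state is a dict: "time_s": time; "joint_pos": joint angles; "dq": joint speeds; "effort": joint torques, N m; "ee_pos": TCP position; "ee_rot": TCP orientation; "ft_force": force on the tool from outside, world axes, zero at the start; "torque": the same for the moment, N m; "gripper_width": finger opening in m; "finger_force": force on a finger pad.
Only numpy, scipy, OpenCV 4.12 (cv2) and the standard library are available. Lean on these libraries where they do the work, as an engineer would, in place of code of your own. Each camera call takes 0.05 s, during which the arm holds its last target. There are 200 camera calls.

## Working session

There is one attempt and no reset: what is moved stays moved. The work goes in short steps, Python scripts to look and compute and a tool call to move; the robot and the scene stay as the last step left them, time stands still between calls to the robot, and variables do not carry over. Pictures are saved under pics/ and viewed, at most 14 in all, crops included, and the job is handed in when it is done.

Besides the shell and the picture viewer there is one more tool, called after "Request:" as name(argument=value, ...), one argument or row to a line, values as JSON. step_arm: Moves the arm, as the interface text tells. Its arguments: {"type":"object","properties":{"targets":{"type":"array","items":{"type":"object","properties":{"hand":{"type":"number"},"offset":{"type":"array","items":{"type":"number"}},"yaw":{"type":"number"}}}}},"required":["targets"]}

```bash
ls; mkdir -p pics; python3 - <<'E'
from workcell import env
import cv2
o=env.get_obs();print(o)
for n in("scene","top"):
    p,d=env.capture(n);cv2.imwrite(f"pics/{n}0.png",p);import numpy as np;np.save(f"pics/{n}0.npy",d);print(n,env.calibration(n))
E
```

```text
pics
{'time_s': 0.0, 'joint_pos': array([ 6.43267002e+01,  2.17398606e+01,  9.93949507e+01,  7.89708848e-04,
        5.89300926e+01, -1.90663985e+00]), 'dq': array([-0.06417076, -0.03148979,  0.01264043,  0.0569622 , -0.09227828,
        0.0250463 ]), 'effort': array([-2.45399358e-03, -7.63718748e+01, -4.34364116e+01,  6.49979361e-02,
        4.25203610e-02, -7.44822682e-05]), 'ee_pos': array([0.28192339, 0.64028105, 0.21327753]), 'ee_rot': array([-1.79935154e+02, -2.83499804e-03,  1.56232930e+02]), 'ft_force': array([-1.06626336, -0.16476858,  0.79867121]), 'torque': array([ 0.03307902, -0.03529188,  0.00077073]), 'finger_force': 0.0, 'gripper_width': 0.09119611829720266}
scene {'vertical_fov': 46.00681159231992, 'cx': 275.12901905319177, 'cy': 207.40195984377374, 'eye': array([1.10464163, 0.79263912, 0.84042295]), 'rotation': array([-129.37198937,    0.15140821,  146.33128126])}
top {'vertical_fov': 47.333099044967625, 'cx': 286.818514758216, 'cy': 218.03651351026903, 'eye': array([0.36594386, 0.01320871, 1.17310878]), 'rotation': array([-169.33508513,   -0.20385437,  -90.10630594])}
```

View pics/top0.png

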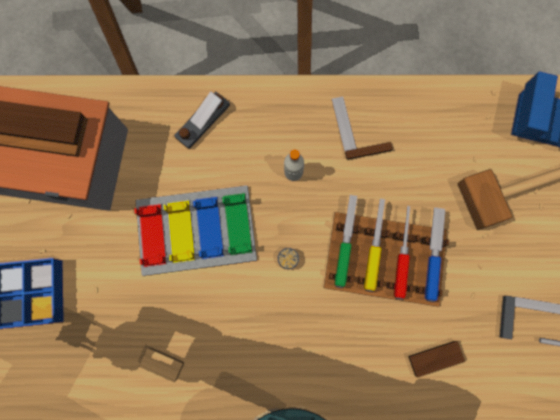

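View pics/scene0.png

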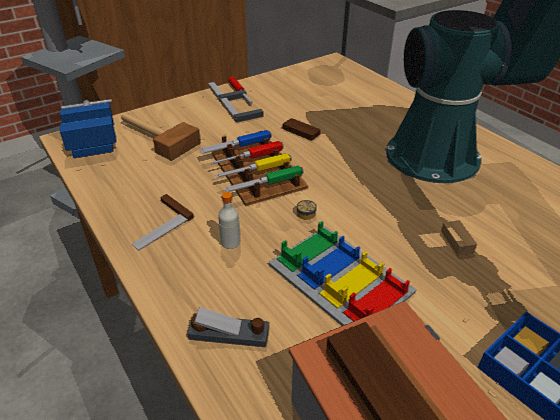

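The top view shows the tray on the right (y<0), with handles left to right green (343,265), yellow (373,268), red (402,275) and blue (433,277). The rack is on the left: red (152,235), yellow (180,232), blue (208,228), green (237,225). The tin is at (288,258) and the bottle at (294,165). I'll measure the poses next.

```bash
cat > h.py <<'E'
import numpy as np,cv2
from scipy.spatial.transform import Rotation as R
from workcell import env
def cloud(n,d):
    c=env.calibration(n);f=210/np.tan(np.radians(c["vertical_fov"]/2))
    v,u=np.mgrid[:420,:560]
    P=np.dstack([(u-c["cx"])/f*d,(v-c["cy"])/f*d,d])
    return P@R.from_euler("xyz",c["rotation"],degrees=True).as_matrix().T+c["eye"]
H={"red":[(0,6),(174,180)],"yellow":[(22,33)],"green":[(50,80)],"blue":[(100,118)]}
def mask(p,col):
    h=cv2.cvtColor(p,cv2.COLOR_BGR2HSV);m=0
    for a,b in H[col]: m=m|cv2.inRange(h,(a,170,60),(b,255,255))
    return m>0
def rect(pts):
    r=cv2.minAreaRect((pts*1000).astype(np.float32));b=cv2.boxPoints(r)
    e=sorted([b[1]-b[0],b[2]-b[1]],key=np.linalg.norm)[::-1]
    a=e[0]*np.sign(e[0][0]);return np.round(r[0],1),[round(float(np.linalg.norm(x)),1) for x in e],round(float(np.degrees(np.arctan2(a[1],a[0]))),2)
E
python3 - <<'E'
from h import *
for n in("top","scene"):
    p=cv2.imread(f"pics/{n}0.png");P=cloud(n,np.load(f"pics/{n}0.npy"));x,y,z=P[...,0],P[...,1],P[...,2]
    b=P[(abs(x-.75)<.01)&(abs(y)<.03)];print(n,"bench z",np.median(z[(abs(x-.4)<.05)&(abs(y)<.05)]))
    for c in H:
        m=mask(p,c)&(x>.3)&(x<.75)
        t=m&(y<-.02)&(y>-.45)&(z>.03)&(z<.08);q=P[t]
        if len(q)>20: print(c,"chisel",len(q),"ztop %.4f"%np.percentile(q[:,2],90),rect(q[:,:2]))
        t=m&(y>.05)&(y<.45)&(z>0)&(z<.08);q=P[t]
        print(c,"holder all",len(q),rect(q[:,:2]),"z",np.round(np.percentile(q[:,2],[5,25,50,75,95,99]),4))
        k=q[q[:,2]>.036][:,:2]
        if len(k)>10:
            far=k[k[:,0]>k[:,0].mean()];near=k[k[:,0]<=k[:,0].mean()]
            print("   near/far walls mid",[np.round((s.max(0)+s.min(0))*500,1) for s in(near,far)],len(near),len(far))
E
```

```text
top bench z 0.0010042951466463501
red chisel 509 ztop 0.0573 (array([ 439.4, -261.7]), [101.1, 33.2], -8.45)
red holder all 1290 (array([543.2, 337.7]), [146.7, 53.7], 7.4) z [0.0119 0.0142 0.0161 0.0232 0.0441 0.0576]
   near/far walls mid [array([479.1, 328.3]), array([596.6, 345.2])] 36 144
yellow chisel 506 ztop 0.0573 (array([ 457.9, -193.2]), [102.3, 30.8], -9.81)
yellow holder all 1309 (array([552.5, 268.4]), [146.7, 53.2], 7.6) z [0.0118 0.0141 0.0163 0.023  0.0451 0.0582]
   near/far walls mid [array([487.5, 260. ]), array([604.8, 275.5])] 39 145
green chisel 380 ztop 0.0579 (array([ 467.4, -121. ]), [97.9, 22.5], -9.38)
green holder all 1152 (array([570.3, 129.2]), [145.1, 51.0], 7.84) z [0.0119 0.0143 0.0162 0.0213 0.0428 0.0565]
   near/far walls mid [array([506.2, 120.8]), array([624.2, 136. ])] 24 125
blue chisel 454 ztop 0.0577 (array([ 435.2, -330.7]), [99.7, 26.9], -6.62)
blue holder all 1201 (array([561.4, 199.1]), [146.3, 53.9], 8.67) z [0.0119 0.0142 0.0162 0.0219 0.0433 0.057 ]
   near/far walls mid [array([497.2, 190.1]), array([615.5, 205.1])] 29 135
scene benc
[... 387 characters left out ...]
41 (array([535.7, 261.5]), [194.6, 76.2], 15.05) z [0.0134 0.0153 0.0171 0.0297 0.0475 0.0582]
   near/far walls mid [array([489.7, 260.8]), array([607.6, 275.5])] 56 201
green chisel 343 ztop 0.0570 (array([ 471. , -120.5]), [101.6, 31.8], -12.56)
green holder all 904 (array([574.4, 129.1]), [147.7, 59.4], 7.53) z [0.0134 0.015  0.0166 0.0292 0.0489 0.0588]
   near/far walls mid [array([510.1, 122.2]), array([626. , 138.6])] 33 143
blue chisel 286 ztop 0.0566 (array([ 437.6, -331.6]), [101.1, 37.7], -13.46)
blue holder all 1106 (array([564. , 197.3]), [148.5, 60.4], 8.1) z [0.0136 0.0153 0.0167 0.03   0.0488 0.059 ]
   near/far walls mid [array([499.9, 190.7]), array([617.1, 206.5])] 48 173
```

The measurements hold up. Holder pitch is 70.1 mm, wall separation is about 119 mm against the 120 mm given, and handle tops are at 57 mm against 56 mm. I'll move towards the red chisel now, staying clear of the toolbox and the inner reach limit.

Request:
step_arm(
  targets=[
    {"hand": 50, "offset": [0, 0, 0], "yaw": -0.85},
    {"hand": 50, "offset": [0, 0, 0], "yaw": -0.85},
    {"hand": 50, "offset": [0, 0, 0], "yaw": -0.85},
    {"hand": 50, "offset": [-0.3, -0.6, 0], "yaw": 0},
    {"hand": 50, "offset": [-0.5, -0.9, 0], "yaw": 0},
    {"hand": 50, "offset": [-0.5, -0.9, 0], "yaw": 0},
    {"hand": 50, "offset": [-0.5, -0.9, 0], "yaw": 0},
    {"hand": 50, "offset": [-0.5, -0.9, 0], "yaw": 0},
  ],
)

```text
time_s: 0.9
ee_pos: [0.3485, 0.4593, 0.2137]
ee_rot: [-180.0, -0.0, 171.6]
ft_force: [1.7, -0.2, -0.2]
gripper_width: 0.05
finger_force: 0.0
```

Request:
step_arm(
  targets=[
    {"hand": 50, "offset": [-0.5, -0.9, 0], "yaw": 0},
    {"hand": 50, "offset": [-0.5, -0.9, 0], "yaw": 0},
    {"hand": 50, "offset": [-0.5, -0.9, 0], "yaw": 0},
    {"hand": 50, "offset": [-0.5, -0.9, 0], "yaw": 0},
    {"hand": 50, "offset": [-0.5, -0.9, 0], "yaw": 0},
    {"hand": 50, "offset": [-0.5, -0.9, 0], "yaw": 0},
    {"hand": 50, "offset": [-0.5, -0.9, 0], "yaw": 0},
    {"hand": 50, "offset": [0, 0, 0], "yaw": 0},
  ],
)

```text
time_s: 1.7
ee_pos: [0.4506, 0.1878, 0.2138]
ee_rot: [-180.0, 0.0, 171.3]
ft_force: [0.0, 0.7, 0.3]
gripper_width: 0.0503
finger_force: 0.0
```

Request:
step_arm(
  targets=[
    {"hand": 50, "offset": [-0.15, -0.6, 0], "yaw": 0},
    {"hand": 50, "offset": [-0.15, -1, 0], "yaw": 0},
    {"hand": 50, "offset": [-0.2, -1, 0], "yaw": 0},
    {"hand": 50, "offset": [-0.2, -1, 0], "yaw": 0},
    {"hand": 50, "offset": [-0.2, -1, 0], "yaw": 0},
    {"hand": 50, "offset": [-0.2, -1, 0], "yaw": 0},
    {"hand": 50, "offset": [-0.2, -1, 0], "yaw": 0},
    {"hand": 50, "offset": [-0.2, -1, 0], "yaw": 0},
  ],
)

```text
time_s: 2.5
ee_pos: [0.4642, -0.1196, 0.2139]
ee_rot: [180.0, 0.0, 171.5]
ft_force: [0.2, 0.0, -0.5]
gripper_width: 0.0499
finger_force: 0.0
```

Request:
step_arm(
  targets=[
    {"hand": 50, "offset": [-0.2, -1, 0], "yaw": 0},
    {"hand": 50, "offset": [-0.2, -1, 0], "yaw": 0},
    {"hand": 50, "offset": [-0.1, -1, 0], "yaw": 0},
    {"hand": 50, "offset": [0, -0.55, 0], "yaw": 0},
    {"hand": 50, "offset": [0, 0, 0], "yaw": 0},
    {"hand": 50, "offset": [0, 0, 0], "yaw": 0},
    {"hand": 50, "offset": [0, 0, 0], "yaw": 0},
  ],
)

```text
time_s: 3.2
ee_pos: [0.4633, -0.2608, 0.2138]
ee_rot: [180.0, -0.0, 171.6]
ft_force: [0.2, -0.6, -0.2]
gripper_width: 0.0501
finger_force: 0.0
```

```bash
cat >> h.py <<'E'
def rays(n,uv,zp,c=None):
    c=c or env.calibration(n);f=210/np.tan(np.radians(c["vertical_fov"]/2))
    uv=np.asarray(uv,float);d=np.c_[(uv[:,0]-c["cx"])/f,(uv[:,1]-c["cy"])/f,np.ones(len(uv))]@R.from_euler("xyz",c["rotation"],degrees=True).as_matrix().T
    return c["eye"]+d*((zp-c["eye"][2])/d[:,2])[:,None]
def fit(q):
    "axis of handle-top points (mm): mid, yaw, extent along the axis"
    q=q*1000;l=cv2.fitLine(q.astype(np.float32),cv2.DIST_HUBER,0,.01,.01).ravel();a=l[:2]*np.sign(l[0])
    s=(q-l[2:])@a;lo,hi=np.percentile(s,[.5,99.5]);m=l[2:]+a*(lo+hi)/2
    return np.round(m,1),round(float(np.degrees(np.arctan2(a[1],a[0]))),2),round(float(hi-lo),1)
def go(x,y,z,yaw):
    "units of tool shift and turn from the measured pose"
    o=env.get_obs();t=R.from_euler("xyz",o["ee_rot"],degrees=True).as_matrix()
    d=t.T@(np.array([x,y,z])-o["ee_pos"]);dy=(o["ee_rot"][2]-yaw+180)%360-180
    print("shift",np.round(d/.04,2),"turn",round(dy/6,2),"at",np.round(o["ee_pos"],4),round(o["ee_rot"][2],2),"F",np.round(o["ft_force"],1))
E
python3 - <<'E'
from h import *
p0=cv2.imread("pics/top0.png");P0=cloud("top",np.load("pics/top0.npy"))
pw,dw=env.capture("wrist");cv2.imwrite("pics/w1.png",pw);Pw=cloud("wrist",dw)
print(env.calibration("wrist"))
for n,p,P in(("top",p0,P0),("wrist",pw,Pw)):
    for c in H:
        t=mask(p,c)&(P[...,2]>.05)&(P[...,2]<.07)&(P[...,1]<-.02)
        q=P[t]
        if len(q)>60: print(n,c,len(q),"z %.4f"%np.median(q[:,2]),fit(q[:,:2]))
go(.464,-.265,.1,171.5)
E
```

```text
{'vertical_fov': 69.21518126484297, 'cx': 277.990590171908, 'cy': 206.28583428182935, 'eye': array([ 0.39374402, -0.25137449,  0.38471534]), 'rotation': array([1.65511592e+02, 6.70058285e-02, 8.15933052e+01])}
top red 465 z 0.0549 (array([ 440.3, -257.8]), -8.27, 99.6)
top yellow 452 z 0.0545 (array([ 458.5, -190.6]), -10.72, 101.1)
top green 378 z 0.0552 (array([ 467.5, -121.4]), -10.32, 97.3)
top blue 562 z 0.0553 (array([ 652.4, -458.4]), -30.19, 597.7)
wrist red 2050 z 0.0558 (array([ 440.6, -261.4]), -9.28, 99.1)
shift [-0.03 -0.1   2.85] turn 0.02 at [ 0.4634 -0.2608  0.2139] 171.6 F [0.2 0.2 0.9]
```

View pics/w1.png

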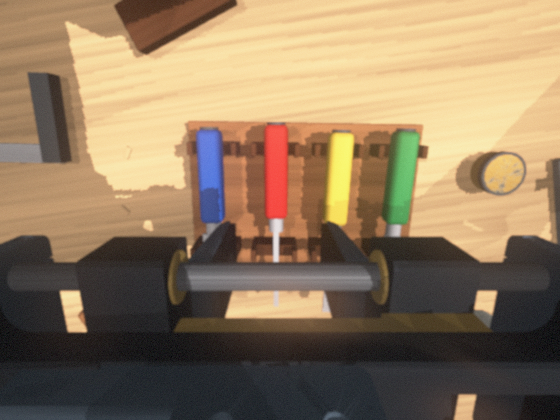

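Wrist view: red is at (277,170), between the open fingers. Blue (210,175), yellow (340,178) and green (402,178) are beside it, and each handle has a dark butt cap. The wrist fit gives the red handle at (440.6,-261.4), yaw -9.3°, z 56 mm, so I'll descend and grip.

Request:
step_arm(
  targets=[
    {"hand": 50, "offset": [0.02, -0.1, 0.6], "yaw": 0.15},
    {"hand": 50, "offset": [0, 0, 0.9], "yaw": 0},
    {"hand": 50, "offset": [0, 0, 0.9], "yaw": 0},
    {"hand": 50, "offset": [0, 0, 0.9], "yaw": 0},
    {"hand": 50, "offset": [0, 0, 0.7], "yaw": 0},
    {"hand": 50, "offset": [0, 0, 0.45], "yaw": 0},
    {"hand": 50, "offset": [0, 0, 0.3], "yaw": 0},
    {"hand": 50, "offset": [0, 0, 0], "yaw": 0},
  ],
)

```text
time_s: 4.05
ee_pos: [0.4614, -0.2647, 0.0229]
ee_rot: [180.0, -0.1, 170.7]
ft_force: [0.2, 1.0, 0.3]
gripper_width: 0.0499
finger_force: 0.0
```

Request:
step_arm(
  targets=[
    {"hand": 0, "offset": [0, 0, 0], "yaw": 0},
    {"hand": 0, "offset": [0, 0, 0], "yaw": 0},
    {"hand": 0, "offset": [0, 0, 0], "yaw": 0},
    {"hand": 0, "offset": [0, 0, 0], "yaw": 0},
    {"hand": 0, "offset": [0, 0, 0], "yaw": 0},
    {"hand": 0, "offset": [0, 0, 0], "yaw": 0},
    {"hand": 0, "offset": [0, 0, 0], "yaw": 0},
    {"hand": 0, "offset": [0, 0, 0], "yaw": 0},
  ],
)

```text
time_s: 4.85
ee_pos: [0.4623, -0.2659, 0.0248]
ee_rot: [-180.0, 0.1, 170.6]
ft_force: [-0.5, 1.7, 8.9]
gripper_width: 0.0259
finger_force: 30.0
```

Request:
step_arm(
  targets=[
    {"hand": 0, "offset": [0, 0, -0.2], "yaw": 0},
    {"hand": 0, "offset": [0, 0, -0.4], "yaw": 0},
    {"hand": 0, "offset": [0, 0, -0.6], "yaw": 0},
    {"hand": 0, "offset": [0, 0, -0.8], "yaw": 0},
    {"hand": 0, "offset": [0, 0, -0.8], "yaw": 0},
    {"hand": 0, "offset": [0, 0, -0.8], "yaw": 0},
    {"hand": 0, "offset": [0, 0, -0.5], "yaw": 0},
    {"hand": 0, "offset": [0, 0, -0.3], "yaw": 0},
  ],
)

```text
time_s: 5.65
ee_pos: [0.4622, -0.266, 0.2022]
ee_rot: [-179.9, 0.1, 170.6]
ft_force: [0.3, -0.1, -1.4]
gripper_width: 0.0261
finger_force: 30.0
```

Request:
step_arm(
  targets=[
    {"hand": 0, "offset": [0, 0, 0], "yaw": -0.4},
    {"hand": 0, "offset": [0, 0, 0], "yaw": -0.6},
    {"hand": 0, "offset": [0, 0, 0], "yaw": -0.6},
    {"hand": 0, "offset": [0, 0, 0], "yaw": -0.6},
    {"hand": 0, "offset": [0, 0, 0], "yaw": -0.6},
    {"hand": 0, "offset": [0, 0, 0], "yaw": 0},
    {"hand": 0, "offset": [0, 0, 0], "yaw": 0},
  ],
)

```text
time_s: 6.35
ee_pos: [0.4616, -0.2656, 0.1997]
ee_rot: [180.0, -0.0, -172.7]
ft_force: [-0.2, 0.1, -2.1]
gripper_width: 0.0258
finger_force: 30.0
```

```bash
python3 - <<'E'
from h import *
pw,dw=env.capture("wrist");cv2.imwrite("pics/w2.png",pw);Pw=cloud("wrist",dw)
q=Pw[mask(pw,"red")];z=q[:,2];print(len(q),np.percentile(z,[1,25,50,75,99]))
k=q[abs(z-np.median(z))<.008];print(fit(k[:,:2]))
# tilt: z slope along the axis
import numpy as np
print("dz/dx deg",np.degrees(np.arctan(np.polyfit(k[:,0],k[:,2],1)[0])))
h=cv2.cvtColor(pw,cv2.COLOR_BGR2HSV)
for u,v in((210,175),(340,178),(402,178)):print(h[v,u],Pw[v,u],dw[v,u])
p,d=env.capture("top");cv2.imwrite("pics/t2.png",p);P=cloud("top",d)
go(.529,.335,.2,187.5)
E
```

```text
7536 [0.22571799 0.22996673 0.23074185 0.23129389 0.23248318]
(array([ 437.2, -270.3]), 5.49, 96.9)
dz/dx deg 0.18349202449540544
[114 129 146] [ 0.44812397 -0.33989357  0.05581818] 0.31679562
[ 19 167 125] [ 0.43501574 -0.20335158  0.04775183] 0.32554123
[ 14 133 134] [ 0.4304636  -0.12203459  0.01125272] 0.36224756
shift [-3.59 14.68 -0.  ] turn -0.02 at [ 0.4617 -0.2656  0.1998] -172.65 F [ 0.2  0.2 -1.6]
```

View pics/t2.png

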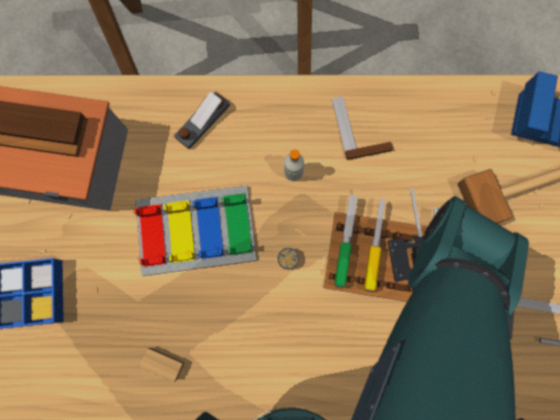

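The top view shows the red chisel held level, with its blade tip near (411,190). The tip gives an independent check of where the chisel sits in the hand, while I also start the transit.

```bash
cat >> h.py <<'E'
def tip(p,zb,tcp,yaw):
    "brightness profile along the tool axis at blade height: find the edge, mm from TCP"
    c=env.calibration("top");f=210/np.tan(np.radians(c["vertical_fov"]/2));M=R.from_euler("xyz",c["rotation"],degrees=True).as_matrix()
    a=np.radians(yaw);s=np.arange(100,175,2.5)/1000;g=cv2.cvtColor(p,cv2.COLOR_BGR2HSV)[...,1].astype(np.float32);out=[]
    for off in(-.006,-.003,0,.003,.006):
        w=np.c_[tcp[0]+s*np.cos(a)-off*np.sin(a),tcp[1]+s*np.sin(a)+off*np.cos(a),np.full(len(s),zb)]
        k=(w-c["eye"])@M;uv=(k[:,:2]/k[:,2:]*f+[c["cx"],c["cy"]]).astype(np.float32)
        out.append(cv2.remap(g,uv[:,0].copy(),uv[:,1].copy(),cv2.INTER_LINEAR).ravel())
    o=np.array(out);m=o.min(0)
    print("sat along axis:",[(int(x*1000),int(v)) for x,v in zip(s,m)])
E
python3 - <<'E'
from h import *
tip(cv2.imread("pics/t2.png"),.219,[.4617,-.2656],7.4)
E
```

```text
sat along axis: [(100, 22), (102, 22), (105, 24), (107, 20), (110, 21), (112, 23), (115, 25), (117, 24), (120, 21), (122, 22), (125, 22), (127, 23), (130, 21), (132, 22), (135, 23), (137, 24), (140, 25), (142, 25), (145, 35), (147, 70), (150, 111), (152, 123), (155, 123), (157, 122), (160, 123), (162, 124), (165, 125), (167, 121), (170, 116), (172, 111)]
```

Request:
step_arm(
  targets=[
    {"hand": 0, "offset": [-0.1, 0.3, 0], "yaw": 0},
    {"hand": 0, "offset": [-0.2, 0.6, 0], "yaw": 0},
    {"hand": 0, "offset": [-0.2, 0.8, 0], "yaw": 0},
    {"hand": 0, "offset": [-0.2, 0.9, 0], "yaw": 0},
    {"hand": 0, "offset": [-0.2, 0.9, 0], "yaw": 0},
    {"hand": 0, "offset": [-0.2, 0.9, 0], "yaw": 0},
    {"hand": 0, "offset": [-0.2, 0.9, 0], "yaw": 0},
    {"hand": 0, "offset": [-0.2, 0.9, 0], "yaw": 0},
  ],
)

```text
time_s: 7.25
ee_pos: [0.4889, -0.0099, 0.2]
ee_rot: [180.0, 0.0, -172.6]
ft_force: [0.4, -0.1, -1.8]
gripper_width: 0.0258
finger_force: 30.0
```

Request:
step_arm(
  targets=[
    {"hand": 0, "offset": [-0.2, 0.9, 0], "yaw": 0},
    {"hand": 0, "offset": [-0.2, 0.9, 0], "yaw": 0},
    {"hand": 0, "offset": [-0.2, 0.9, 0], "yaw": 0},
    {"hand": 0, "offset": [-0.2, 0.9, 0], "yaw": 0},
    {"hand": 0, "offset": [-0.2, 0.9, 0], "yaw": 0},
    {"hand": 0, "offset": [-0.2, 0.9, 0], "yaw": 0},
    {"hand": 0, "offset": [-0.2, 0.9, 0], "yaw": 0},
    {"hand": 0, "offset": [-0.2, 0.9, 0], "yaw": 0},
  ],
)

```text
time_s: 8.05
ee_pos: [0.5147, 0.284, 0.1999]
ee_rot: [-180.0, -0.0, -172.6]
ft_force: [0.9, -0.3, -1.4]
gripper_width: 0.0257
finger_force: 30.0
```

Request:
step_arm(
  targets=[
    {"hand": 0, "offset": [-0.2, 0.9, 0], "yaw": 0},
    {"hand": 0, "offset": [-0.2, 0.6, 0], "yaw": 0},
    {"hand": 0, "offset": [-0.1, 0.3, 0], "yaw": 0},
    {"hand": 0, "offset": [0, 0, 0], "yaw": 0},
    {"hand": 0, "offset": [0, 0, 0], "yaw": 0},
  ],
)

```text
time_s: 8.55
ee_pos: [0.5255, 0.3552, 0.1997]
ee_rot: [-180.0, -0.0, -172.6]
ft_force: [-0.7, 0.2, -1.1]
gripper_width: 0.0257
finger_force: 30.0
```

```bash
python3 - <<'E'
from h import *
go(.529,.335,.024,187.5)
E
```

```text
shift [-0.03 -0.51  4.39] turn -0.01 at [0.5255 0.3552 0.1997] -172.57 F [-0.7  0.2 -1.1]
```

The blade edge is at about 148 mm from the TCP, so the origin is 4.5 mm behind the grip, which matches the plan. I'll lower it.

Request:
step_arm(
  targets=[
    {"hand": 0, "offset": [-0.02, -0.3, 0.2], "yaw": 0},
    {"hand": 0, "offset": [0, -0.19, 0.5], "yaw": 0},
    {"hand": 0, "offset": [0, 0, 0.8], "yaw": 0},
    {"hand": 0, "offset": [0, 0, 0.8], "yaw": 0},
    {"hand": 0, "offset": [0, 0, 0.7], "yaw": 0},
    {"hand": 0, "offset": [0, 0, 0.5], "yaw": 0},
    {"hand": 0, "offset": [0, 0, 0.3], "yaw": 0},
    {"hand": 0, "offset": [0, 0, 0], "yaw": 0},
  ],
)

```text
time_s: 9.35
ee_pos: [0.5285, 0.3349, 0.0464]
ee_rot: [-179.9, -0.1, -172.6]
ft_force: [-0.4, -0.2, -1.2]
gripper_width: 0.0259
finger_force: 30.0
```

```bash
python3 - <<'E'
from h import *
go(.5285,.3358,.0245,187.5)
E
```

```text
shift [-0.    0.02  0.55] turn -0.02 at [0.5285 0.3349 0.0464] -172.62 F [-0.4 -0.2 -1.2]
```

Request:
step_arm(
  targets=[
    {"hand": 0, "offset": [0, 0, 0.15], "yaw": 0},
    {"hand": 0, "offset": [0, 0, 0.12], "yaw": 0},
    {"hand": 0, "offset": [0, 0, 0.1], "yaw": 0},
    {"hand": 0, "offset": [0, 0, 0.05], "yaw": 0},
    {"hand": 0, "offset": [0, 0, 0.04], "yaw": 0},
    {"hand": 0, "offset": [0, 0, 0.03], "yaw": 0},
    {"hand": 0, "offset": [0, 0, 0.02], "yaw": 0},
    {"hand": 0, "offset": [0, 0, 0], "yaw": 0},
  ],
)

```text
time_s: 10.15
ee_pos: [0.5293, 0.3365, 0.0275]
ee_rot: [-180.0, 0.0, -172.6]
ft_force: [0.2, -0.6, -1.8]
gripper_width: 0.0255
finger_force: 30.0
```

Request:
step_arm(
  targets=[
    {"hand": 0, "offset": [0, 0, 0.02], "yaw": 0},
    {"hand": 0, "offset": [0, 0, 0.02], "yaw": 0},
    {"hand": 0, "offset": [0, 0, 0.02], "yaw": 0},
    {"hand": 0, "offset": [0, 0, 0], "yaw": 0},
  ],
)

```text
time_s: 10.55
ee_pos: [0.5292, 0.3364, 0.025]
ee_rot: [-180.0, -0.0, -172.6]
ft_force: [-0.8, 0.1, -1.7]
gripper_width: 0.026
finger_force: 30.0
```

Request:
step_arm(
  targets=[
    {"hand": 0, "offset": [0, 0, 0.02], "yaw": 0},
    {"hand": 0, "offset": [0, 0, 0.02], "yaw": 0},
    {"hand": 0, "offset": [0, 0, 0], "yaw": 0},
  ],
)

```text
time_s: 10.85
ee_pos: [0.5293, 0.3365, 0.0247]
ee_rot: [-180.0, -0.0, -172.6]
ft_force: [-9.1, -5.9, 21.0]
gripper_width: 0.0255
finger_force: 30.0
```

Contact at z 0.025, the seated height. I'll open gently and rise.

Request:
step_arm(
  targets=[
    {"hand": 0, "offset": [0, 0, -0.02], "yaw": 0},
    {"hand": 28, "offset": [0, 0, 0], "yaw": 0},
    {"hand": 34, "offset": [0, 0, 0], "yaw": 0},
    {"hand": 42, "offset": [0, 0, 0], "yaw": 0},
    {"hand": 50, "offset": [0, 0, 0], "yaw": 0},
    {"hand": 50, "offset": [0, 0, 0], "yaw": 0},
    {"hand": 50, "offset": [0, 0, 0], "yaw": 0},
  ],
)

```text
time_s: 11.55
ee_pos: [0.5293, 0.3365, 0.0243]
ee_rot: [-180.0, -0.0, -172.6]
ft_force: [-0.4, 0.9, 0.4]
gripper_width: 0.0499
finger_force: 0.0
```

Request:
step_arm(
  targets=[
    {"hand": 50, "offset": [0, 0, -0.2], "yaw": 0},
    {"hand": 50, "offset": [0, 0, -0.4], "yaw": 0},
    {"hand": 50, "offset": [0, 0, -0.8], "yaw": 0},
    {"hand": 50, "offset": [0, 0, -0.9], "yaw": 0},
    {"hand": 50, "offset": [0, 0, -0.9], "yaw": 0},
    {"hand": 50, "offset": [0, 0, -0.8], "yaw": 0},
    {"hand": 50, "offset": [0, 0, -0.4], "yaw": 0},
    {"hand": 50, "offset": [0, 0, 0], "yaw": 0},
  ],
)

```text
time_s: 12.35
ee_pos: [0.5303, 0.3371, 0.2033]
ee_rot: [179.9, 0.2, -172.6]
ft_force: [0.4, 0.3, -1.1]
gripper_width: 0.0502
finger_force: 0.0
```

```bash
python3 - <<'E'
from h import *
pw,dw=env.capture("wrist");cv2.imwrite("pics/w3.png",pw);P=cloud("wrist",dw)
q=P[mask(pw,"red")&(P[...,2]>.05)&(P[...,2]<.065)];print(len(q),np.median(q[:,2]),fit(q[:,:2]),"expected handle mid",524-19*.991,335.2-19*.13)
ps,_=env.capture("scene");cv2.imwrite("pics/s3.png",np.vstack([cv2.resize(ps[190:340,230:430],None,fx=2.5,fy=2.5)]))
go(.458,-.19,.2,170)
E
```

```text
2214 0.053760473915674734 (array([528.3, 334.2]), 7.37, 144.9) expected handle mid 505.171 332.72999999999996
shift [  3.46 -12.82  -0.  ] turn 2.91 at [0.5289 0.3363 0.1998] -172.56 F [0.1 0.3 0.1]
```

View pics/s3.png

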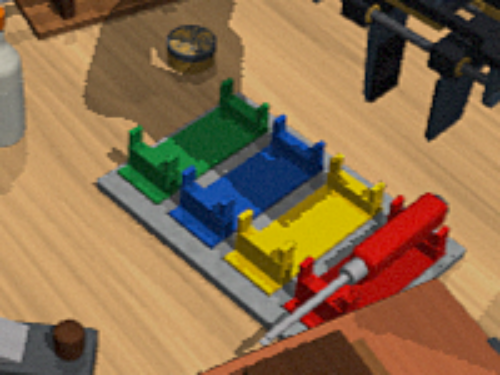

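The crop shows the red chisel lying level in the red holder, between both pairs of walls at about (370,270). Next is yellow.

Request:
step_arm(
  targets=[
    {"hand": 50, "offset": [0, 0, 0], "yaw": 0.75},
    {"hand": 50, "offset": [0, 0, 0], "yaw": 0.75},
    {"hand": 50, "offset": [0, 0, 0], "yaw": 0.75},
    {"hand": 50, "offset": [0, 0, 0], "yaw": 0.65},
    {"hand": 50, "offset": [0, -0.5, 0], "yaw": 0},
    {"hand": 50, "offset": [-0.1, -1, 0], "yaw": 0},
    {"hand": 50, "offset": [-0.1, -1, 0], "yaw": 0},
    {"hand": 50, "offset": [-0.1, -1, 0], "yaw": 0},
  ],
)

```text
time_s: 13.25
ee_pos: [0.5154, 0.1944, 0.1987]
ee_rot: [-179.9, -0.1, 170.1]
ft_force: [0.4, 0.4, 1.2]
gripper_width: 0.05
finger_force: 0.0
```

Request:
step_arm(
  targets=[
    {"hand": 50, "offset": [-0.1, -1, 0], "yaw": 0},
    {"hand": 50, "offset": [-0.1, -1, 0], "yaw": 0},
    {"hand": 50, "offset": [-0.1, -1, 0], "yaw": 0},
    {"hand": 50, "offset": [-0.1, -1, 0], "yaw": 0},
    {"hand": 50, "offset": [-0.1, -1, 0], "yaw": 0},
    {"hand": 50, "offset": [-0.1, -1, 0], "yaw": 0},
    {"hand": 50, "offset": [-0.1, -1, 0], "yaw": 0},
    {"hand": 50, "offset": [-0.1, -1, 0], "yaw": 0},
  ],
)

```text
time_s: 14.05
ee_pos: [0.4913, -0.1259, 0.199]
ee_rot: [180.0, -0.1, 170.1]
ft_force: [0.7, -0.2, -0.0]
gripper_width: 0.0502
finger_force: 0.0
```

Request:
step_arm(
  targets=[
    {"hand": 50, "offset": [0, -1, 0], "yaw": 0},
    {"hand": 50, "offset": [0, -0.6, 0], "yaw": 0},
    {"hand": 50, "offset": [0, 0, 0], "yaw": 0},
    {"hand": 50, "offset": [0, 0, 0], "yaw": 0},
    {"hand": 50, "offset": [0, 0, 0], "yaw": 0},
  ],
)

```text
time_s: 14.55
ee_pos: [0.4814, -0.1865, 0.1996]
ee_rot: [180.0, -0.1, 170.1]
ft_force: [-1.2, 0.0, -0.8]
gripper_width: 0.0498
finger_force: 0.0
```

```bash
cat >> h.py <<'E'
HW={"red":[(0,8),(172,180)],"yellow":[(18,36)],"green":[(45,85)],"blue":[(98,126)]}
def maskw(p,col):
    h=cv2.cvtColor(p,cv2.COLOR_BGR2HSV);m=0
    for a,b in HW[col]: m=m|cv2.inRange(h,(a,110,30),(b,255,255))
    return m>0
def hover(col,name):
    "measure the handle with the wrist camera and print the shift to grip at origin +4.5 mm"
    pw,dw=env.capture("wrist");cv2.imwrite(f"pics/{name}.png",pw);P=cloud("wrist",dw)
    for c in H:
        t=maskw(pw,c)&(P[...,2]>.05)&(P[...,2]<.065)&(P[...,1]<0)
        n,l,s,_=cv2.connectedComponentsWithStats(t.astype(np.uint8))
        if n<2: continue
        t=l==1+np.argmax(s[1:,4]);q=P[t];m,a,L=fit(q[:,:2]);print(c,len(q),"z %.4f"%np.median(q[:,2]),m,a,L)
        if c==col:
            g=(m+21*np.array([np.cos(np.radians(a)),np.sin(np.radians(a))]))/1000;print("grip",g);go(*g,.024,180+a)
E
python3 - <<'E'
from h import *
hover("yellow","w4")
E
```

```text
red 1 z 0.0501 [ 406.2 -304.6] -71.23 0.0
yellow 2353 z 0.0559 [ 458.9 -194.1] -10.3 101.8
grip [ 0.47956159 -0.19785485]
shift [-0.   -0.29  4.4 ] turn 0.07 at [ 0.4816 -0.1864  0.1999] 170.1 F [ 0.5 -0.9 -0.3]
green 1303 z 0.0560 [ 479.1 -127.6] -7.17 73.5
blue 2138 z 0.0562 [ 435.6 -331.5] -8.91 99.1
```

Request:
step_arm(
  targets=[
    {"hand": 50, "offset": [0, -0.29, 0.4], "yaw": 0.07},
    {"hand": 50, "offset": [0, 0, 0.9], "yaw": 0},
    {"hand": 50, "offset": [0, 0, 0.9], "yaw": 0},
    {"hand": 50, "offset": [0, 0, 0.9], "yaw": 0},
    {"hand": 50, "offset": [0, 0, 0.6], "yaw": 0},
    {"hand": 50, "offset": [0, 0, 0.4], "yaw": 0},
    {"hand": 50, "offset": [0, 0, 0.27], "yaw": 0},
    {"hand": 50, "offset": [0, 0, 0], "yaw": 0},
  ],
)

```text
time_s: 15.4
ee_pos: [0.4794, -0.1978, 0.0245]
ee_rot: [180.0, -0.1, 169.7]
ft_force: [-0.2, 0.3, -0.1]
gripper_width: 0.0501
finger_force: 0.0
```

Request:
step_arm(
  targets=[
    {"hand": 40, "offset": [0, 0, 0], "yaw": 0},
    {"hand": 0, "offset": [0, 0, 0], "yaw": 0},
    {"hand": 0, "offset": [0, 0, 0], "yaw": 0},
    {"hand": 0, "offset": [0, 0, 0], "yaw": 0},
    {"hand": 0, "offset": [0, 0, 0], "yaw": 0},
    {"hand": 0, "offset": [0, 0, 0], "yaw": 0},
  ],
)

```text
time_s: 16.0
ee_pos: [0.4804, -0.1988, 0.0263]
ee_rot: [-180.0, 0.1, 169.6]
ft_force: [-0.6, 2.4, 8.7]
gripper_width: 0.026
finger_force: 30.0
```

Request:
step_arm(
  targets=[
    {"hand": 0, "offset": [0, 0, -0.2], "yaw": 0},
    {"hand": 0, "offset": [0, 0, -0.4], "yaw": 0},
    {"hand": 0, "offset": [0, 0, -0.6], "yaw": 0},
    {"hand": 0, "offset": [0, 0, -0.8], "yaw": 0},
    {"hand": 0, "offset": [0, 0, -0.8], "yaw": 0},
    {"hand": 0, "offset": [0, 0, -0.8], "yaw": 0},
    {"hand": 0, "offset": [0, 0, -0.5], "yaw": 0},
    {"hand": 0, "offset": [0, 0, -0.3], "yaw": 0},
  ],
)

```text
time_s: 16.8
ee_pos: [0.4803, -0.1988, 0.2037]
ee_rot: [-180.0, 0.1, 169.6]
ft_force: [-0.9, -0.0, -2.9]
gripper_width: 0.0263
finger_force: 30.0
```

Request:
step_arm(
  targets=[
    {"hand": 0, "offset": [0, 0, 0], "yaw": -0.4},
    {"hand": 0, "offset": [0, 0, 0], "yaw": -0.65},
    {"hand": 0, "offset": [0, 0, 0], "yaw": -0.65},
    {"hand": 0, "offset": [0, 0, 0], "yaw": -0.65},
    {"hand": 0, "offset": [0, 0, 0], "yaw": -0.62},
    {"hand": 0, "offset": [0, 0, 0], "yaw": 0},
    {"hand": 0, "offset": [0, 0, 0], "yaw": 0},
  ],
)

```text
time_s: 17.5
ee_pos: [0.4796, -0.1985, 0.2013]
ee_rot: [180.0, -0.0, -172.7]
ft_force: [-1.0, -0.1, -2.5]
gripper_width: 0.0255
finger_force: 30.0
```

```bash
cat >> h.py <<'E'
def held(name):
    o=env.get_obs();p,_=env.capture("top");cv2.imwrite(f"pics/{name}.png",p)
    tip(p,o["ee_pos"][2]+.019,o["ee_pos"],o["ee_rot"][2]+180)
E
python3 - <<'E'
from h import *
held("t5");go(.537,.2666,.2,187.5)
E
```

```text
sat along axis: [(100, 9), (102, 8), (105, 9), (107, 8), (110, 8), (112, 9), (115, 8), (117, 8), (120, 8), (122, 9), (125, 8), (127, 9), (130, 10), (132, 9), (135, 8), (137, 9), (140, 9), (142, 9), (145, 24), (147, 63), (150, 104), (152, 117), (155, 116), (157, 118), (160, 118), (162, 115), (165, 113), (167, 113), (170, 114), (172, 114)]
shift [-2.9  11.35  0.03] turn -0.03 at [ 0.4797 -0.1986  0.2013] -172.67 F [-0.5 -0.3 -2.9]
```

Request:
step_arm(
  targets=[
    {"hand": 0, "offset": [-0.1, 0.3, 0], "yaw": 0},
    {"hand": 0, "offset": [-0.2, 0.6, 0], "yaw": 0},
    {"hand": 0, "offset": [-0.2, 0.9, 0], "yaw": 0},
    {"hand": 0, "offset": [-0.2, 0.9, 0], "yaw": 0},
    {"hand": 0, "offset": [-0.2, 0.9, 0], "yaw": 0},
    {"hand": 0, "offset": [-0.2, 0.9, 0], "yaw": 0},
    {"hand": 0, "offset": [-0.2, 0.9, 0], "yaw": 0},
    {"hand": 0, "offset": [-0.2, 0.9, 0], "yaw": 0},
  ],
)

```text
time_s: 18.35
ee_pos: [0.5065, 0.0612, 0.2016]
ee_rot: [180.0, 0.0, -172.6]
ft_force: [0.7, 1.1, -2.3]
gripper_width: 0.0258
finger_force: 30.0
```

Request:
step_arm(
  targets=[
    {"hand": 0, "offset": [-0.2, 0.9, 0], "yaw": 0},
    {"hand": 0, "offset": [-0.2, 0.9, 0], "yaw": 0},
    {"hand": 0, "offset": [-0.2, 0.9, 0], "yaw": 0},
    {"hand": 0, "offset": [-0.2, 0.9, 0], "yaw": 0},
    {"hand": 0, "offset": [-0.2, 0.8, 0], "yaw": 0},
    {"hand": 0, "offset": [-0.2, 0.45, 0], "yaw": 0},
    {"hand": 0, "offset": [-0.2, 0.2, 0], "yaw": 0},
    {"hand": 0, "offset": [0, 0, 0], "yaw": 0},
  ],
)

```text
time_s: 19.15
ee_pos: [0.5368, 0.2671, 0.2015]
ee_rot: [-180.0, 0.0, -172.5]
ft_force: [-0.4, -0.5, -2.2]
gripper_width: 0.026
finger_force: 30.0
```

Request:
step_arm(
  targets=[
    {"hand": 0, "offset": [0, 0, 0], "yaw": 0},
    {"hand": 0, "offset": [0, 0, 0.3], "yaw": 0},
    {"hand": 0, "offset": [0, 0, 0.6], "yaw": 0},
    {"hand": 0, "offset": [0, 0, 0.7], "yaw": 0},
    {"hand": 0, "offset": [0, 0, 0.6], "yaw": 0},
    {"hand": 0, "offset": [0, 0, 0.3], "yaw": 0},
    {"hand": 0, "offset": [0, 0, 0], "yaw": 0},
    {"hand": 0, "offset": [0, 0, 0], "yaw": 0},
  ],
)

```text
time_s: 19.95
ee_pos: [0.5366, 0.2664, 0.102]
ee_rot: [180.0, 0.0, -172.6]
ft_force: [0.9, -0.0, -1.6]
gripper_width: 0.026
finger_force: 30.0
```

```bash
python3 - <<'E'
from h import *
go(.537,.2665,.026,187.5)
E
```

```text
shift [-0.01  0.    1.9 ] turn -0.02 at [0.5366 0.2664 0.102 ] -172.59 F [ 0.9 -0.  -1.6]
```

Request:
step_arm(
  targets=[
    {"hand": 0, "offset": [0, 0, 0.4], "yaw": 0},
    {"hand": 0, "offset": [0, 0, 0.5], "yaw": 0},
    {"hand": 0, "offset": [0, 0, 0.4], "yaw": 0},
    {"hand": 0, "offset": [0, 0, 0.25], "yaw": 0},
    {"hand": 0, "offset": [0, 0, 0.12], "yaw": 0},
    {"hand": 0, "offset": [0, 0, 0.08], "yaw": 0},
    {"hand": 0, "offset": [0, 0, 0.04], "yaw": 0},
    {"hand": 0, "offset": [0, 0, 0], "yaw": 0},
  ],
)

```text
time_s: 20.75
ee_pos: [0.5364, 0.2667, 0.0302]
ee_rot: [180.0, 0.0, -172.6]
ft_force: [0.1, -0.3, -1.6]
gripper_width: 0.026
finger_force: 30.0
```

Request:
step_arm(
  targets=[
    {"hand": 0, "offset": [0, 0, 0.02], "yaw": 0},
    {"hand": 0, "offset": [0, 0, 0.02], "yaw": 0},
    {"hand": 0, "offset": [0, 0, 0.02], "yaw": 0},
    {"hand": 0, "offset": [0, 0, 0], "yaw": 0},
  ],
)

```text
time_s: 21.15
ee_pos: [0.5362, 0.2666, 0.0275]
ee_rot: [180.0, 0.0, -172.6]
ft_force: [0.2, -0.6, -2.6]
gripper_width: 0.026
finger_force: 30.0
```

Request:
step_arm(
  targets=[
    {"hand": 0, "offset": [0, 0, 0.02], "yaw": 0},
    {"hand": 0, "offset": [0, 0, 0.01], "yaw": 0},
    {"hand": 0, "offset": [0, 0, 0], "yaw": 0},
  ],
)

```text
time_s: 21.45
ee_pos: [0.5362, 0.2666, 0.0264]
ee_rot: [180.0, -0.0, -172.6]
ft_force: [-0.8, -0.8, -0.6]
gripper_width: 0.0258
finger_force: 30.0
```

Request:
step_arm(
  targets=[
    {"hand": 0, "offset": [0, 0, 0.015], "yaw": 0},
    {"hand": 0, "offset": [0, 0, 0], "yaw": 0},
  ],
)

```text
time_s: 21.65
ee_pos: [0.5363, 0.2666, 0.0263]
ee_rot: [-180.0, -0.0, -172.6]
ft_force: [-5.0, -2.5, 9.9]
gripper_width: 0.0259
finger_force: 30.0
```

Request:
step_arm(
  targets=[
    {"hand": 28, "offset": [0, 0, 0], "yaw": 0},
    {"hand": 34, "offset": [0, 0, 0], "yaw": 0},
    {"hand": 42, "offset": [0, 0, 0], "yaw": 0},
    {"hand": 50, "offset": [0, 0, 0], "yaw": 0},
    {"hand": 50, "offset": [0, 0, 0], "yaw": 0},
    {"hand": 50, "offset": [0, 0, 0], "yaw": 0},
  ],
)

```text
time_s: 22.25
ee_pos: [0.5362, 0.2666, 0.0257]
ee_rot: [-180.0, -0.0, -172.6]
ft_force: [-0.4, -0.9, 0.4]
gripper_width: 0.0499
finger_force: 0.0
```

Request:
step_arm(
  targets=[
    {"hand": 50, "offset": [0, 0, -0.2], "yaw": 0},
    {"hand": 50, "offset": [0, 0, -0.4], "yaw": 0},
    {"hand": 50, "offset": [0, 0, -0.8], "yaw": 0},
    {"hand": 50, "offset": [0, 0, -0.9], "yaw": 0},
    {"hand": 50, "offset": [0, 0, -0.9], "yaw": 0},
    {"hand": 50, "offset": [0, 0, -0.8], "yaw": 0},
    {"hand": 50, "offset": [0, 0, -0.4], "yaw": 0},
    {"hand": 50, "offset": [0, 0, 0], "yaw": 0},
  ],
)

```text
time_s: 23.05
ee_pos: [0.5373, 0.2671, 0.2046]
ee_rot: [179.9, 0.2, -172.6]
ft_force: [0.2, -0.1, -0.8]
gripper_width: 0.0502
finger_force: 0.0
```

```bash
python3 - <<'E'
from h import *
ps,_=env.capture("scene");cv2.imwrite("pics/s6.png",cv2.resize(ps[190:340,230:430],None,fx=2.5,fy=2.5))
go(.4895,-.127,.2,170.5)
E
```

```text
shift [ 2.44 -9.61  0.05] turn 2.82 at [0.5364 0.2667 0.2025] -172.57 F [ 0.2  0.4 -1.4]
```

View pics/s6.png

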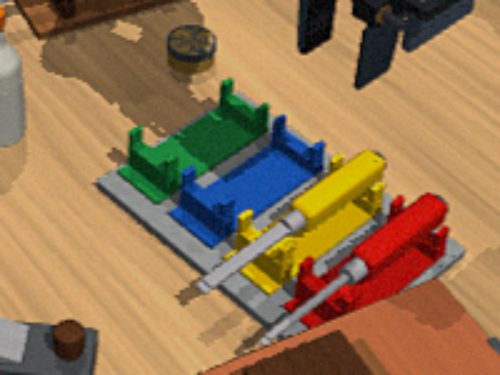

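The crop shows yellow (340,190) seated in the yellow holder and red (400,235) unmoved. Green is next.

Request:
step_arm(
  targets=[
    {"hand": 50, "offset": [0, 0, 0], "yaw": 0.7},
    {"hand": 50, "offset": [0, 0, 0], "yaw": 0.7},
    {"hand": 50, "offset": [0, 0, 0], "yaw": 0.7},
    {"hand": 50, "offset": [0, 0, 0], "yaw": 0.7},
    {"hand": 50, "offset": [0, -0.5, 0], "yaw": 0},
    {"hand": 50, "offset": [0, -1, 0], "yaw": 0},
    {"hand": 50, "offset": [0, -1, 0], "yaw": 0},
    {"hand": 50, "offset": [0, -1, 0], "yaw": 0},
  ],
)

```text
time_s: 23.9
ee_pos: [0.5118, 0.1263, 0.2003]
ee_rot: [-179.9, -0.1, 170.8]
ft_force: [0.5, 0.2, -0.2]
gripper_width: 0.0499
finger_force: 0.0
```

Request:
step_arm(
  targets=[
    {"hand": 50, "offset": [-0.1, -1, 0], "yaw": 0},
    {"hand": 50, "offset": [-0.1, -1, 0], "yaw": 0},
    {"hand": 50, "offset": [-0.1, -1, 0], "yaw": 0},
    {"hand": 50, "offset": [-0.1, -1, 0], "yaw": 0},
    {"hand": 50, "offset": [0, -1, 0], "yaw": 0},
    {"hand": 50, "offset": [0, -0.9, 0], "yaw": 0},
    {"hand": 50, "offset": [0, -0.5, 0], "yaw": 0},
    {"hand": 50, "offset": [0, 0, 0], "yaw": 0},
  ],
)

```text
time_s: 24.7
ee_pos: [0.4859, -0.1289, 0.2005]
ee_rot: [180.0, -0.1, 170.6]
ft_force: [0.8, 0.1, 0.1]
gripper_width: 0.0499
finger_force: 0.0
```

Request:
step_arm(
  targets=[
    {"hand": 50, "offset": [0, 0, 0], "yaw": 0},
    {"hand": 50, "offset": [0, 0, 0], "yaw": 0},
    {"hand": 50, "offset": [0, 0, 0], "yaw": 0},
  ],
)

```text
time_s: 25.0
ee_pos: [0.4874, -0.126, 0.2015]
ee_rot: [180.0, -0.0, 170.7]
ft_force: [0.0, 0.3, -0.0]
gripper_width: 0.0502
finger_force: 0.0
```

```bash
python3 - <<'E'
from h import *
hover("green","w7")
E
```

```text
red 2 z 0.0590 [ 515.2 -369.9] -30.24 0.9
yellow 9 z 0.0516 [ 424.2 -129.5] -10.13 8.0
green 1573 z 0.0561 [ 474.  -125.2] -9.48 85.5
grip [ 0.49471321 -0.12865877]
shift [-0.19 -0.03  4.44] turn 0.03 at [ 0.4875 -0.1261  0.2016] 170.71 F [-0.5  0.6  0.1]
blue 2118 z 0.0562 [ 435.5 -331.3] -9.22 99.5
```

The green mask lost part of its butt end (85 mm instead of about 100), so I'm using its front end instead. That gives a grip at (488.5,-127.6), and the first top view gave 488.2.

Request:
step_arm(
  targets=[
    {"hand": 50, "offset": [-0.03, -0.03, 0.4], "yaw": 0.03},
    {"hand": 50, "offset": [0, 0, 0.9], "yaw": 0},
    {"hand": 50, "offset": [0, 0, 0.9], "yaw": 0},
    {"hand": 50, "offset": [0, 0, 0.9], "yaw": 0},
    {"hand": 50, "offset": [0, 0, 0.6], "yaw": 0},
    {"hand": 50, "offset": [0, 0, 0.4], "yaw": 0},
    {"hand": 50, "offset": [0, 0, 0.3], "yaw": 0},
    {"hand": 50, "offset": [0, 0, 0], "yaw": 0},
  ],
)

```text
time_s: 25.85
ee_pos: [0.4879, -0.1276, 0.0246]
ee_rot: [180.0, -0.1, 170.5]
ft_force: [0.5, 0.8, 1.1]
gripper_width: 0.05
finger_force: 0.0
```

Request:
step_arm(
  targets=[
    {"hand": 40, "offset": [0, 0, 0], "yaw": 0},
    {"hand": 0, "offset": [0, 0, 0], "yaw": 0},
    {"hand": 0, "offset": [0, 0, 0], "yaw": 0},
    {"hand": 0, "offset": [0, 0, 0], "yaw": 0},
    {"hand": 0, "offset": [0, 0, 0], "yaw": 0},
    {"hand": 0, "offset": [0, 0, 0], "yaw": 0},
  ],
)

```text
time_s: 26.45
ee_pos: [0.489, -0.1282, 0.0265]
ee_rot: [-180.0, 0.1, 170.5]
ft_force: [-2.5, 2.4, 8.5]
gripper_width: 0.0259
finger_force: 30.0
```

Request:
step_arm(
  targets=[
    {"hand": 0, "offset": [0, 0, -0.2], "yaw": 0},
    {"hand": 0, "offset": [0, 0, -0.4], "yaw": 0},
    {"hand": 0, "offset": [0, 0, -0.6], "yaw": 0},
    {"hand": 0, "offset": [0, 0, -0.8], "yaw": 0},
    {"hand": 0, "offset": [0, 0, -0.8], "yaw": 0},
    {"hand": 0, "offset": [0, 0, -0.8], "yaw": 0},
    {"hand": 0, "offset": [0, 0, -0.5], "yaw": 0},
    {"hand": 0, "offset": [0, 0, -0.3], "yaw": 0},
  ],
)

```text
time_s: 27.25
ee_pos: [0.489, -0.1283, 0.204]
ee_rot: [-180.0, 0.1, 170.4]
ft_force: [-0.0, -0.1, -2.2]
gripper_width: 0.0254
finger_force: 30.0
```

Request:
step_arm(
  targets=[
    {"hand": 0, "offset": [0, 0, 0], "yaw": -0.4},
    {"hand": 0, "offset": [0, 0, 0], "yaw": -0.6},
    {"hand": 0, "offset": [0, 0, 0], "yaw": -0.63},
    {"hand": 0, "offset": [0, 0, 0], "yaw": -0.6},
    {"hand": 0, "offset": [0, 0, 0], "yaw": -0.6},
    {"hand": 0, "offset": [0, 0, 0], "yaw": 0},
    {"hand": 0, "offset": [0, 0, 0], "yaw": 0},
  ],
)

```text
time_s: 27.95
ee_pos: [0.4883, -0.1281, 0.2015]
ee_rot: [180.0, -0.0, -172.7]
ft_force: [-0.1, 0.4, -1.8]
gripper_width: 0.0262
finger_force: 30.0
```

```bash
python3 - <<'E'
from h import *
held("t8");go(.556,.1278,.2,187.5)
E
```

```text
sat along axis: [(100, 98), (102, 72), (105, 57), (107, 33), (110, 13), (112, 9), (115, 9), (117, 5), (120, 6), (122, 3), (125, 6), (127, 7), (130, 9), (132, 10), (135, 9), (137, 8), (140, 8), (142, 7), (145, 17), (147, 54), (150, 100), (152, 117), (155, 119), (157, 119), (160, 114), (162, 110), (165, 113), (167, 115), (170, 116), (172, 115)]
shift [-2.5   6.13  0.04] turn -0.03 at [ 0.4883 -0.1281  0.2015] -172.66 F [-0.4  0.  -2.8]
```

Request:
step_arm(
  targets=[
    {"hand": 0, "offset": [-0.15, 0.3, 0], "yaw": 0},
    {"hand": 0, "offset": [-0.3, 0.6, 0], "yaw": 0},
    {"hand": 0, "offset": [-0.3, 0.9, 0], "yaw": 0},
    {"hand": 0, "offset": [-0.3, 0.9, 0], "yaw": 0},
    {"hand": 0, "offset": [-0.3, 0.9, 0], "yaw": 0},
    {"hand": 0, "offset": [-0.3, 0.9, 0], "yaw": 0},
    {"hand": 0, "offset": [-0.3, 0.8, 0], "yaw": 0},
    {"hand": 0, "offset": [-0.3, 0.5, 0], "yaw": 0},
  ],
)

```text
time_s: 28.8
ee_pos: [0.5476, 0.1165, 0.2017]
ee_rot: [180.0, -0.0, -172.5]
ft_force: [0.1, 0.2, -2.2]
gripper_width: 0.026
finger_force: 30.0
```

Request:
step_arm(
  targets=[
    {"hand": 0, "offset": [-0.23, 0.33, 0], "yaw": 0},
    {"hand": 0, "offset": [0, 0, 0], "yaw": 0},
    {"hand": 0, "offset": [0, 0, 0.3], "yaw": 0},
    {"hand": 0, "offset": [0, 0, 0.6], "yaw": 0},
    {"hand": 0, "offset": [0, 0, 0.7], "yaw": 0},
    {"hand": 0, "offset": [0, 0, 0.6], "yaw": 0},
    {"hand": 0, "offset": [0, 0, 0.3], "yaw": 0},
    {"hand": 0, "offset": [0, 0, 0], "yaw": 0},
  ],
)

```text
time_s: 29.6
ee_pos: [0.5539, 0.1269, 0.0999]
ee_rot: [-180.0, -0.2, -172.6]
ft_force: [0.2, 0.3, -2.1]
gripper_width: 0.026
finger_force: 30.0
```

```bash
python3 - <<'E'
from h import *
go(.5555,.1277,.026,187.5)
E
```

```text
shift [-0.05  0.02  1.85] turn -0.02 at [0.5539 0.1269 0.0999] -172.63 F [ 0.2  0.3 -2.1]
```

Request:
step_arm(
  targets=[
    {"hand": 0, "offset": [-0.04, 0.02, 0.4], "yaw": 0},
    {"hand": 0, "offset": [0, 0, 0.5], "yaw": 0},
    {"hand": 0, "offset": [0, 0, 0.4], "yaw": 0},
    {"hand": 0, "offset": [0, 0, 0.25], "yaw": 0},
    {"hand": 0, "offset": [0, 0, 0.12], "yaw": 0},
    {"hand": 0, "offset": [0, 0, 0.08], "yaw": 0},
    {"hand": 0, "offset": [0, 0, 0], "yaw": 0},
    {"hand": 0, "offset": [0, 0, 0], "yaw": 0},
  ],
)

```text
time_s: 30.4
ee_pos: [0.5571, 0.1289, 0.0322]
ee_rot: [180.0, 0.0, -172.6]
ft_force: [-0.9, 0.7, -2.7]
gripper_width: 0.0259
finger_force: 30.0
```

Request:
step_arm(
  targets=[
    {"hand": 0, "offset": [0, 0, 0.02], "yaw": 0},
    {"hand": 0, "offset": [0, 0, 0.02], "yaw": 0},
    {"hand": 0, "offset": [0, 0, 0.02], "yaw": 0},
    {"hand": 0, "offset": [0, 0, 0], "yaw": 0},
  ],
)

```text
time_s: 30.8
ee_pos: [0.5566, 0.1288, 0.0293]
ee_rot: [180.0, -0.0, -172.6]
ft_force: [0.5, 0.3, -1.7]
gripper_width: 0.0257
finger_force: 30.0
```

Request:
step_arm(
  targets=[
    {"hand": 0, "offset": [0, 0, 0.02], "yaw": 0},
    {"hand": 0, "offset": [0, 0, 0.02], "yaw": 0},
    {"hand": 0, "offset": [0, 0, 0.015], "yaw": 0},
    {"hand": 0, "offset": [0, 0, 0], "yaw": 0},
  ],
)

```text
time_s: 31.2
ee_pos: [0.5566, 0.1288, 0.027]
ee_rot: [-180.0, -0.0, -172.6]
ft_force: [0.7, 1.0, -2.5]
gripper_width: 0.0259
finger_force: 30.0
```

Request:
step_arm(
  targets=[
    {"hand": 0, "offset": [0, 0, 0.015], "yaw": 0},
    {"hand": 0, "offset": [0, 0, 0], "yaw": 0},
  ],
)

```text
time_s: 31.4
ee_pos: [0.5567, 0.1288, 0.0266]
ee_rot: [180.0, 0.0, -172.6]
ft_force: [-0.8, 0.7, -0.2]
gripper_width: 0.0257
finger_force: 30.0
```

Request:
step_arm(
  targets=[
    {"hand": 0, "offset": [0, 0, 0.015], "yaw": 0},
    {"hand": 0, "offset": [0, 0, 0], "yaw": 0},
  ],
)

```text
time_s: 31.6
ee_pos: [0.5567, 0.1288, 0.0265]
ee_rot: [-180.0, -0.0, -172.6]
ft_force: [-4.2, -1.4, 10.8]
gripper_width: 0.0259
finger_force: 30.0
```

Request:
step_arm(
  targets=[
    {"hand": 28, "offset": [0, 0, 0], "yaw": 0},
    {"hand": 34, "offset": [0, 0, 0], "yaw": 0},
    {"hand": 42, "offset": [0, 0, 0], "yaw": 0},
    {"hand": 50, "offset": [0, 0, 0], "yaw": 0},
    {"hand": 50, "offset": [0, 0, 0], "yaw": 0},
    {"hand": 50, "offset": [0, 0, 0], "yaw": 0},
  ],
)

```text
time_s: 32.2
ee_pos: [0.5567, 0.1288, 0.0259]
ee_rot: [180.0, -0.0, -172.6]
ft_force: [-0.7, -0.2, -0.2]
gripper_width: 0.0502
finger_force: 0.0
```

Request:
step_arm(
  targets=[
    {"hand": 50, "offset": [0, 0, -0.2], "yaw": 0},
    {"hand": 50, "offset": [0, 0, -0.4], "yaw": 0},
    {"hand": 50, "offset": [0, 0, -0.8], "yaw": 0},
    {"hand": 50, "offset": [0, 0, -0.9], "yaw": 0},
    {"hand": 50, "offset": [0, 0, -0.9], "yaw": 0},
    {"hand": 50, "offset": [0, 0, -0.8], "yaw": 0},
    {"hand": 50, "offset": [0, 0, -0.4], "yaw": 0},
    {"hand": 50, "offset": [0, 0, 0], "yaw": 0},
  ],
)

```text
time_s: 33.0
ee_pos: [0.5579, 0.1291, 0.2048]
ee_rot: [180.0, 0.3, -172.6]
ft_force: [0.3, 0.5, -0.7]
gripper_width: 0.05
finger_force: 0.0
```

```bash
python3 - <<'E'
from h import *
ps,_=env.capture("scene");cv2.imwrite("pics/s9.png",cv2.resize(ps[190:340,230:430],None,fx=2.5,fy=2.5))
go(.4563,-.3347,.2,170.9)
E
```

```text
shift [  3.99 -11.17   0.06] turn 2.76 at [0.5569 0.1289 0.2028] -172.57 F [ 0.4  0.3 -1.2]
```

View pics/s9.png

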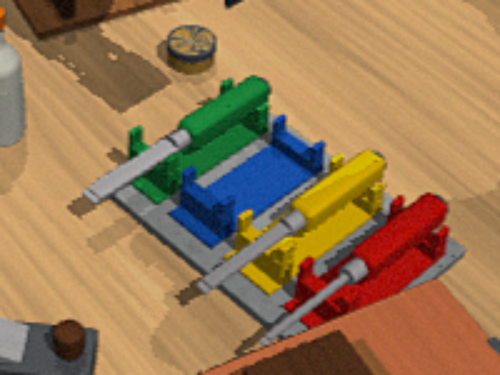

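The crop shows green (230,110) seated, with yellow and red unchanged. Blue is last.

Request:
step_arm(
  targets=[
    {"hand": 50, "offset": [0, 0, 0], "yaw": 0.7},
    {"hand": 50, "offset": [0, 0, 0], "yaw": 0.7},
    {"hand": 50, "offset": [0, 0, 0], "yaw": 0.7},
    {"hand": 50, "offset": [0, 0, 0], "yaw": 0.66},
    {"hand": 50, "offset": [0, -0.5, 0], "yaw": 0},
    {"hand": 50, "offset": [0, -1, 0], "yaw": 0},
    {"hand": 50, "offset": [0, -1, 0], "yaw": 0},
    {"hand": 50, "offset": [0, -1, 0], "yaw": 0},
  ],
)

```text
time_s: 33.85
ee_pos: [0.533, -0.0106, 0.2001]
ee_rot: [-180.0, -0.2, 170.9]
ft_force: [1.3, 0.4, -0.8]
gripper_width: 0.05
finger_force: 0.0
```

Request:
step_arm(
  targets=[
    {"hand": 50, "offset": [0.1, -1, 0], "yaw": 0},
    {"hand": 50, "offset": [0.1, -1, 0], "yaw": 0},
    {"hand": 50, "offset": [0.1, -1, 0], "yaw": 0},
    {"hand": 50, "offset": [0.1, -1, 0], "yaw": 0},
    {"hand": 50, "offset": [0.1, -1, 0], "yaw": 0},
    {"hand": 50, "offset": [0.1, -1, 0], "yaw": 0},
    {"hand": 50, "offset": [0.05, -1, 0], "yaw": 0},
    {"hand": 50, "offset": [0, -0.9, 0], "yaw": 0},
  ],
)

```text
time_s: 34.65
ee_pos: [0.4571, -0.3185, 0.2001]
ee_rot: [179.9, -0.1, 170.8]
ft_force: [0.7, 0.0, 0.1]
gripper_width: 0.0503
finger_force: 0.0
```

Request:
step_arm(
  targets=[
    {"hand": 50, "offset": [0, -0.44, 0], "yaw": 0},
    {"hand": 50, "offset": [0, 0, 0], "yaw": 0},
    {"hand": 50, "offset": [0, 0, 0], "yaw": 0},
    {"hand": 50, "offset": [0, 0, 0], "yaw": 0},
    {"hand": 50, "offset": [0, 0, 0], "yaw": 0},
  ],
)

```text
time_s: 35.15
ee_pos: [0.4561, -0.3335, 0.2018]
ee_rot: [180.0, -0.0, 170.9]
ft_force: [0.1, 0.6, -0.2]
gripper_width: 0.05
finger_force: 0.0
```

```bash
python3 - <<'E'
from h import *
hover("blue","w10")
E
```

```text
red 2 z 0.0583 [ 521.7 -321.8] -6.67 1.4
blue 2039 z 0.0560 [ 435.1 -334.7] -9.05 98.4
grip [ 0.45583858 -0.33800322]
shift [-0.01 -0.11  4.45] turn -0.0 at [ 0.4562 -0.3337  0.2019] 170.94 F [-1.3 -0.6 -0.6]
```

Request:
step_arm(
  targets=[
    {"hand": 50, "offset": [-0.01, -0.09, 0.4], "yaw": 0},
    {"hand": 50, "offset": [0, 0, 0.9], "yaw": 0},
    {"hand": 50, "offset": [0, 0, 0.9], "yaw": 0},
    {"hand": 50, "offset": [0, 0, 0.9], "yaw": 0},
    {"hand": 50, "offset": [0, 0, 0.6], "yaw": 0},
    {"hand": 50, "offset": [0, 0, 0.4], "yaw": 0},
    {"hand": 50, "offset": [0, 0, 0.3], "yaw": 0},
    {"hand": 50, "offset": [0, 0, 0], "yaw": 0},
  ],
)

```text
time_s: 36.0
ee_pos: [0.4552, -0.3378, 0.0247]
ee_rot: [180.0, -0.1, 170.9]
ft_force: [-0.9, 0.9, -1.2]
gripper_width: 0.0501
finger_force: 0.0
```

Request:
step_arm(
  targets=[
    {"hand": 40, "offset": [0, 0, 0], "yaw": 0},
    {"hand": 0, "offset": [0, 0, 0], "yaw": 0},
    {"hand": 0, "offset": [0, 0, 0], "yaw": 0},
    {"hand": 0, "offset": [0, 0, 0], "yaw": 0},
    {"hand": 0, "offset": [0, 0, 0], "yaw": 0},
    {"hand": 0, "offset": [0, 0, 0], "yaw": 0},
  ],
)

```text
time_s: 36.6
ee_pos: [0.4561, -0.3385, 0.0268]
ee_rot: [-180.0, 0.1, 170.9]
ft_force: [-1.4, 2.1, 8.5]
gripper_width: 0.0259
finger_force: 29.9
```

Request:
step_arm(
  targets=[
    {"hand": 0, "offset": [0, 0, -0.2], "yaw": 0},
    {"hand": 0, "offset": [0, 0, -0.4], "yaw": 0},
    {"hand": 0, "offset": [0, 0, -0.6], "yaw": 0},
    {"hand": 0, "offset": [0, 0, -0.8], "yaw": 0},
    {"hand": 0, "offset": [0, 0, -0.8], "yaw": 0},
    {"hand": 0, "offset": [0, 0, -0.8], "yaw": 0},
    {"hand": 0, "offset": [0, 0, -0.5], "yaw": 0},
    {"hand": 0, "offset": [0, 0, -0.3], "yaw": 0},
  ],
)

```text
time_s: 37.4
ee_pos: [0.4561, -0.3386, 0.2049]
ee_rot: [-179.9, 0.2, 170.9]
ft_force: [-0.1, -0.8, -3.6]
gripper_width: 0.0258
finger_force: 29.9
```

Request:
step_arm(
  targets=[
    {"hand": 0, "offset": [0, 0, 0], "yaw": -0.4},
    {"hand": 0, "offset": [0, 0, 0], "yaw": -0.6},
    {"hand": 0, "offset": [0, 0, 0], "yaw": -0.6},
    {"hand": 0, "offset": [0, 0, 0], "yaw": -0.6},
    {"hand": 0, "offset": [0, 0, 0], "yaw": -0.56},
    {"hand": 0, "offset": [0, 0, 0], "yaw": 0},
    {"hand": 0, "offset": [0, 0, 0], "yaw": 0},
  ],
)

```text
time_s: 38.1
ee_pos: [0.4555, -0.3381, 0.2019]
ee_rot: [180.0, -0.0, -172.7]
ft_force: [0.0, 0.6, -2.9]
gripper_width: 0.0258
finger_force: 29.9
```

```bash
python3 - <<'E'
from h import *
held("t11");go(.5465,.1969,.2,187.5)
E
```

```text
sat along axis: [(100, 8), (102, 8), (105, 9), (107, 8), (110, 8), (112, 8), (115, 7), (117, 7), (120, 9), (122, 8), (125, 7), (127, 8), (130, 8), (132, 8), (135, 7), (137, 9), (140, 8), (142, 8), (145, 14), (147, 47), (150, 96), (152, 119), (155, 124), (157, 125), (160, 124), (162, 124), (165, 123), (167, 124), (170, 121), (172, 121)]
shift [-3.96 12.98  0.05] turn -0.03 at [ 0.4555 -0.3381  0.2019] -172.66 F [-0.6  0.7 -2.4]
```

Request:
step_arm(
  targets=[
    {"hand": 0, "offset": [-0.12, 0.3, 0], "yaw": 0},
    {"hand": 0, "offset": [-0.24, 0.6, 0], "yaw": 0},
    {"hand": 0, "offset": [-0.24, 0.9, 0], "yaw": 0},
    {"hand": 0, "offset": [-0.24, 0.9, 0], "yaw": 0},
    {"hand": 0, "offset": [-0.24, 0.9, 0], "yaw": 0},
    {"hand": 0, "offset": [-0.24, 0.9, 0], "yaw": 0},
    {"hand": 0, "offset": [-0.24, 0.9, 0], "yaw": 0},
    {"hand": 0, "offset": [-0.24, 0.9, 0], "yaw": 0},
  ],
)

```text
time_s: 38.95
ee_pos: [0.4942, -0.0769, 0.202]
ee_rot: [180.0, 0.0, -172.6]
ft_force: [0.7, 0.1, -2.3]
gripper_width: 0.026
finger_force: 29.9
```

Request:
step_arm(
  targets=[
    {"hand": 0, "offset": [-0.24, 0.9, 0], "yaw": 0},
    {"hand": 0, "offset": [-0.24, 0.9, 0], "yaw": 0},
    {"hand": 0, "offset": [-0.24, 0.9, 0], "yaw": 0},
    {"hand": 0, "offset": [-0.24, 0.9, 0], "yaw": 0},
    {"hand": 0, "offset": [-0.24, 0.9, 0], "yaw": 0},
    {"hand": 0, "offset": [-0.24, 0.9, 0], "yaw": 0},
    {"hand": 0, "offset": [-0.24, 0.7, 0], "yaw": 0},
    {"hand": 0, "offset": [-0.24, 0.4, 0], "yaw": 0},
  ],
)

```text
time_s: 39.75
ee_pos: [0.5366, 0.1911, 0.2019]
ee_rot: [180.0, -0.0, -172.5]
ft_force: [-0.4, 0.5, -2.7]
gripper_width: 0.0259
finger_force: 29.9
```

Request:
step_arm(
  targets=[
    {"hand": 0, "offset": [-0.2, 0.18, 0], "yaw": 0},
    {"hand": 0, "offset": [0, 0, 0], "yaw": 0},
    {"hand": 0, "offset": [0, 0, 0.3], "yaw": 0},
    {"hand": 0, "offset": [0, 0, 0.6], "yaw": 0},
    {"hand": 0, "offset": [0, 0, 0.7], "yaw": 0},
    {"hand": 0, "offset": [0, 0, 0.5], "yaw": 0},
    {"hand": 0, "offset": [0, 0, 0], "yaw": 0},
    {"hand": 0, "offset": [0, 0, 0], "yaw": 0},
  ],
)

```text
time_s: 40.55
ee_pos: [0.5438, 0.196, 0.1178]
ee_rot: [-180.0, -0.1, -172.6]
ft_force: [-0.2, 0.4, -2.5]
gripper_width: 0.0259
finger_force: 29.9
```

```bash
python3 - <<'E'
from h import *
go(.5464,.1969,.027,187.5)
E
```

```text
shift [-0.07  0.01  2.27] turn -0.02 at [0.5438 0.196  0.1178] -172.63 F [-0.2  0.4 -2.5]
```

Request:
step_arm(
  targets=[
    {"hand": 0, "offset": [-0.03, 0, 0.5], "yaw": 0},
    {"hand": 0, "offset": [0, 0, 0.6], "yaw": 0},
    {"hand": 0, "offset": [0, 0, 0.4], "yaw": 0},
    {"hand": 0, "offset": [0, 0, 0.25], "yaw": 0},
    {"hand": 0, "offset": [0, 0, 0.15], "yaw": 0},
    {"hand": 0, "offset": [0, 0, 0.1], "yaw": 0},
    {"hand": 0, "offset": [0, 0, 0.05], "yaw": 0},
    {"hand": 0, "offset": [0, 0, 0], "yaw": 0},
  ],
)

```text
time_s: 41.35
ee_pos: [0.5454, 0.1971, 0.0362]
ee_rot: [180.0, 0.0, -172.6]
ft_force: [-0.3, 0.9, -3.2]
gripper_width: 0.026
finger_force: 29.9
```

Request:
step_arm(
  targets=[
    {"hand": 0, "offset": [0, 0, 0.02], "yaw": 0},
    {"hand": 0, "offset": [0, 0, 0.02], "yaw": 0},
    {"hand": 0, "offset": [0, 0, 0], "yaw": 0},
    {"hand": 0, "offset": [0, 0, 0], "yaw": 0},
  ],
)

```text
time_s: 41.75
ee_pos: [0.5452, 0.197, 0.0344]
ee_rot: [-180.0, 0.0, -172.6]
ft_force: [-0.3, -0.2, -2.7]
gripper_width: 0.0256
finger_force: 29.9
```

Contact is expected at about 0.0268, with 7.6 mm to go.

Request:
step_arm(
  targets=[
    {"hand": 0, "offset": [0, 0, 0.06], "yaw": 0},
    {"hand": 0, "offset": [0, 0, 0.04], "yaw": 0},
    {"hand": 0, "offset": [0, 0, 0.03], "yaw": 0},
    {"hand": 0, "offset": [0, 0, 0.02], "yaw": 0},
    {"hand": 0, "offset": [0, 0, 0.02], "yaw": 0},
    {"hand": 0, "offset": [0, 0, 0.02], "yaw": 0},
    {"hand": 0, "offset": [0, 0, 0], "yaw": 0},
  ],
)

```text
time_s: 42.45
ee_pos: [0.5453, 0.197, 0.0268]
ee_rot: [-180.0, 0.0, -172.6]
ft_force: [-1.3, 0.9, -0.3]
gripper_width: 0.0261
finger_force: 30.0
```

Request:
step_arm(
  targets=[
    {"hand": 0, "offset": [0, 0, 0.01], "yaw": 0},
    {"hand": 0, "offset": [0, 0, 0], "yaw": 0},
  ],
)

```text
time_s: 42.65
ee_pos: [0.5453, 0.1971, 0.0268]
ee_rot: [180.0, 0.0, -172.6]
ft_force: [-4.5, -0.8, 7.3]
gripper_width: 0.0258
finger_force: 30.0
```

Request:
step_arm(
  targets=[
    {"hand": 28, "offset": [0, 0, 0], "yaw": 0},
    {"hand": 34, "offset": [0, 0, 0], "yaw": 0},
    {"hand": 42, "offset": [0, 0, 0], "yaw": 0},
    {"hand": 50, "offset": [0, 0, 0], "yaw": 0},
    {"hand": 50, "offset": [0, 0, 0], "yaw": 0},
    {"hand": 50, "offset": [0, 0, 0], "yaw": 0},
  ],
)

```text
time_s: 43.25
ee_pos: [0.5452, 0.197, 0.0263]
ee_rot: [-180.0, -0.0, -172.6]
ft_force: [0.8, 0.0, -0.0]
gripper_width: 0.0502
finger_force: 0.0
```

Request:
step_arm(
  targets=[
    {"hand": 50, "offset": [0, 0, -0.2], "yaw": 0},
    {"hand": 50, "offset": [0, 0, -0.4], "yaw": 0},
    {"hand": 50, "offset": [0, 0, -0.8], "yaw": 0},
    {"hand": 50, "offset": [0, 0, -0.9], "yaw": 0},
    {"hand": 50, "offset": [0, 0, -0.9], "yaw": 0},
    {"hand": 50, "offset": [0, 0, -0.8], "yaw": 0},
    {"hand": 50, "offset": [0, 0, -0.4], "yaw": 0},
    {"hand": 50, "offset": [0, 0, 0], "yaw": 0},
  ],
)

```text
time_s: 44.05
ee_pos: [0.5464, 0.1974, 0.2052]
ee_rot: [180.0, 0.3, -172.6]
ft_force: [-0.4, -0.5, -1.5]
gripper_width: 0.0503
finger_force: 0.0
```

Request:
step_arm(
  targets=[
    {"hand": 50, "offset": [0, -0.6, 0], "yaw": 0},
    {"hand": 50, "offset": [0, -1, 0], "yaw": 0},
    {"hand": 50, "offset": [0, -1, 0], "yaw": 0},
    {"hand": 50, "offset": [0, -1, 0], "yaw": 0},
    {"hand": 50, "offset": [0, -1, 0], "yaw": 0},
    {"hand": 50, "offset": [0, -1, 0], "yaw": 0},
    {"hand": 50, "offset": [0, -0.6, 0], "yaw": 0},
    {"hand": 50, "offset": [0, 0, 0], "yaw": 0},
  ],
)

```text
time_s: 44.85
ee_pos: [0.5768, -0.0513, 0.2009]
ee_rot: [180.0, -0.1, -172.7]
ft_force: [0.2, 0.5, 0.7]
gripper_width: 0.0497
finger_force: 0.0
```

```bash
python3 - <<'E'
from h import *
ps,_=env.capture("scene");cv2.imwrite("pics/s12.png",ps)
pt,dt=env.capture("top");cv2.imwrite("pics/t12.png",pt)
P=cloud("top",dt)
for c in H:
    q=P[mask(pt,c)&(P[...,2]>.051)&(P[...,2]<.062)&(P[...,0]>.4)&(P[...,0]<.56)&(P[...,1]>.08)&(P[...,1]<.4)];print(c,len(q),fit(q[:,:2]))
E
```

```text
red 424 (array([505.6, 333.5]), 8.31, 99.1)
yellow 420 (array([511. , 263.6]), 7.91, 96.8)
green 314 (array([523.1, 125.2]), 9.97, 76.0)
blue 360 (array([517.3, 194.3]), 9.21, 87.7)
```

View pics/s12.png

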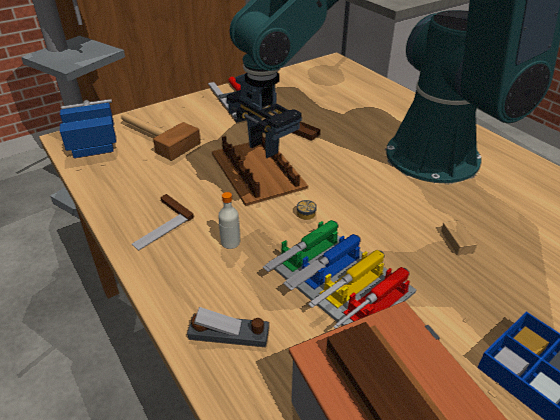

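View pics/t12.png

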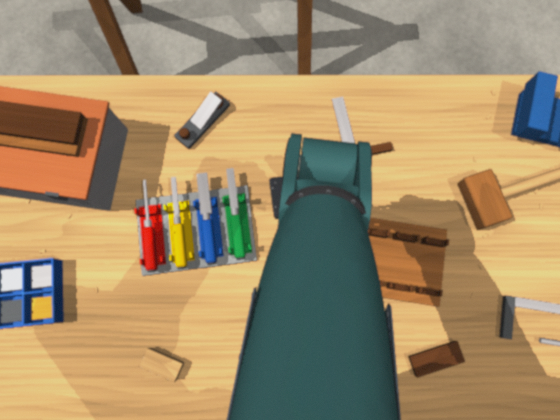

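All four chisels lie in the holders of their own colour, with handle tops level and edges pointing away (scene view: green (310,245), blue (330,265), yellow (355,280), red (375,300)). The bottle (229,225) and the tin (306,210) are where they were, and the gripper is clear of everything.

```bash
python3 -c "
from workcell import env
print(env.sign_off())"
```

```text
the job is handed in; nothing more can be done
None
```

All four chisels are in the holders of their handle's colour, moved in the order red, yellow, green, blue; the glue bottle and wax tin weren't touched, and I handed the job in at about 45 s (the judge's result wasn't shown).

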